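# Set and lock the depth stop over a pressed pellet

### The job

Set the depth stop of the little stand to the pellet in the die: with the clamp lever still open, gently lower the stop rod by its knob until you feel its sprung foot press lightly on the pellet (pushed in a millimetre or two), and leave it there. Then swing the clamp lever all the way round to its end stop to lock the rod. Never press hard on the pellet, and leave the jar, the vial and the tape roll standing round the stand alone.

Things in the scene. Friction and masses are not known exactly. Their poses are not given: they have to be found in the camera images.
- stand: grey depth-stop stand fixed to the table; origin on the table under the rod's axis, x from the rod back to its column, z up. Base plate x -45 to 105, y +-55, 14 mm thick; column 26 mm thick at x = 78; head z 112 to 140 mm, x -28 to 100, y +-22, with a lug 36 mm wide out to y = +72 for the lever. Above z = 145 mm are only rod, knob and lever. Yaw up to 0.45 rad either way.
- rod_knob (a point): middle of the black round knob (33 mm across, 24 mm high) on top of the upright 12 mm stop rod. The rod slides straight down through the head (58 mm of travel, starting in the top 10 mm) and stays where it is left; lowering it takes about 2 to 6 N against dry friction. The foot's underside is 142 mm below this point while the foot hangs free.
- die: round steel die, 68 mm across at its foot, 54 mm above, 30 mm high, fixed on the base plate right under the rod; origin at the centre of its underside, 14 mm above the table. In it stands a 25 mm round white pellet on a punch; its face is 2 to 22 mm above the die's rim, different each time and not measured: find it by touch. Nothing of it moves under light forces.
- stop_rod: the stop rod with knob and foot; origin on its axis at the knob's underside, z up. At the lower end a brass foot, 18 mm across, sprung in the rod: about 1.5 N per mm it is pushed in, 4 mm of travel (about 6 N), then solid. Let go, the rod keeps the foot pressed with at most about 6 N.
- lever_pin (a point): middle of the exposed part of the upright round black grip pin (15 mm thick, its top 12 mm above this point) at the end of the clamp lever, 75 mm from the pivot axis, 174 mm above the table. The lever's flat bar (12 mm wide, top 158 mm above the table) runs from pivot to pin.
- lever_pivot (a point): the lever's upright pivot axis, at x = 0, y = +50 mm of the stand; the hub there is 28 mm across, its top 162 mm above the table
- clamp_lever (a joint): lever angle, rad. At 0 (open) the lever points along +y of the stand; it turns counterclockwise seen from above, and at 1.5 meets its end stop, pointing nearly along -x of the stand (rod clamped). Stays where it is left; it takes about 2 to 5 N at the pin and stiffens from 0.6 rad on, as the clamp bites the rod. Starts at 0 to 0.3.
- sample_jar: glass jar with a green screw lid, 64 mm across, 136 mm tall, bystander; origin under its centre
- vial_c: small vial with a blue cap, 28 mm across, 58 mm tall, bystander; origin under its centre
- ptfe_tape: blue roll of thread tape lying flat, 50 mm across, 14 mm high, bystander; origin under its centre

How it is judged (in metres and radians):
On the way, in this order (a step that is already met when the one before it is completed fails the run):
1. the foot rests on the pellet with 0.6 to 10 N while the clamp lever is still open (below 0.5 rad) (contact force between stop_rod and die between 0.6 and 10 N and value of joint clamp_lever below 0.5 rad), for 0.2 s.
2. the clamp lever is at its end stop (1.35 rad or more) with the foot still on the pellet (value of joint clamp_lever above 1.35 rad and contact force between stop_rod and die above 0.6 N), for 0.2 s.
At the end, for the whole second after the job is handed in: The clamp lever is swung to its end stop (1.35 rad or more of 1.5) and the rod's foot still rests on the pellet with 0.6 to 8 N (all of step 2 and contact force between stop_rod and die below 8 N); the robot touches nothing.
It fails at once if the pellet is pressed with more than 12 N (contact force between stop_rod and die above 12 N).
It fails at once if the robot's fingers press on the die or the pellet (contact force between the fingers and die above 2 N).
It fails at once if the jar, the vial or the tape roll is moved by more than 20 mm (distance of any of sample_jar, vial_c, ptfe_tape from where it was at the start of the episode above 0.02 m).
It also fails if it takes over 56 s, if anything falls off the work surface, if the arm or the gripper's body presses on something with over 40 N, if the wrist force passes 120 N, or if a joint passes its speed limit or range.

### The arm

A 7-joint arm with a two-finger parallel gripper is mounted at the origin on the work surface; the furniture and walls round the work are solid. World frame = base frame: x ahead of the robot, y to its left, z up, the work surface at z = 0. Lengths are in m, angles in degrees, forces in N, time in s.
With the tool pointing down it reaches from about 0.35 to 0.9 m from the base axis. Payload 19.9 kg.
Tool frame: the origin (TCP) lies on the centre line of the jaws, within the pads' length; the fingertips stand 25 mm ahead of it and the grasp point (between the pads) lies 6 mm ahead of it; z points along the fingers, y is the line along which they close (so a half turn about z gives the same grasp; the last joint's range is limited). The gripper opens to 85 mm and grips with 20 to 120 N. Pads are 22 mm wide; open, the fingers measure 114 mm over their backs; the gripper's body (76 mm by 85 mm) begins 54 mm behind the grasp point. The pads swing forward as they close: fully open they stand 13 mm farther back than shut.
Start: joints at [-67.638, 23.915, -0.59, 92.452, 0.269, 63.638, -3.037], TCP at [0.262, 0.568, 0.256] pointing down, gripper open.
Joint ranges: [-161.28, 161.28], [-22.2, 115.67], [-73.04, 71.86], [3.21, 147.25], [-68.34, 248.33], [10.77, 114.83], [-161.83, 161.83]. Speed limits (degrees/s): [108.29, 108.29, 136.94, 136.94, 172.46, 172.46, 172.46].

### API

Orientations are given as a 3x3 rotation matrix whose columns are the frame's x, y, z axes.
In Python, from plant import r gives the robot as it stands.
- The arm moves only by the tool drive_tool, never from a script. Its argument "increments" is a list of rows, each a list of 7 numbers: the shift along the tool's x, y, z in mm, then the turn, a rotation vector about the tool's x, y, z in rad, then the opening, from 0 (shut) to 1 (fully open). A call has 1 to 10 rows; each row shifts and turns the commanded pose from where the row before left it, along the tool's axes as they then stand; what a row does not reach is not made up. A row lasts 1/8 s, in which the tool goes at most 62.5 mm and 10.7 degrees, less where a joint would pass 70% of its speed; a pose out of reach is approached as far as the arm can. A call with a gripper value outside its range is refused whole. The fingers move at their own pace and stop on an object; the grip force is fixed at half the most. Time passes only in rows, so rows that do not move let the fingers close. It gives the time, the measured TCP pose, the force, the opening and the grip force at its end, in the units of the state.
- r.get_state(): the state, without advancing time (a new reading comes with each control period).
- r.get_image(name): name is "scene" or "top" or "wrist"; returns the picture (384x512x3 uint8, blue, green, red); there is no depth.
- r.get_calibration(name): a dict with "K" (3x3 intrinsics, pixels), "position" and "rotation" of the camera in the world; the wrist camera has in their place "mount" (4x4, takes a point from camera to tool coordinates, whose origin is the TCP and whose axes are the flange's). Camera axes: x right, y up, looking along -z (the intrinsics and any distortion apply to the point x, -y, -z); pixel columns grow to the right and rows downward; lengths in m; the calibration is good to about 2 mm. A picture is of the moment at which its call begins: read the wrist's pose just before it. get_calibration takes no time and is no camera call.
- r.close_job(): hands the job in; it is judged then, once.
Trained networks look in the newest picture that a camera, given by its name, has taken for a name from the list of things; names that differ only in an ending like _2 or _b are one class to them, and where a whole thing is asked for, a point or a joint stands for the part that bears it (a point fixed in the world has none). Each returns a list of dicts, best first, with "confidence" (0 to 1); they miss things now and then, are a little off and sometimes report something else, mostly with a low value. They report only what shows in the picture. A call takes as long as a camera call.
- r.spot_in(camera, label): "bbox" ([left, top, width, height] in pixels, round what is visible of it).
- r.trace(camera, label): "pixels" (384x512 bool, what is visible of it) and "bbox" ([left, top, width, height] in pixels, round what is visible of it).
The state is a dict: "time": time; "joints": joint angles; "qd": joint speeds; "tau": joint torques, N m; "eef_pos": TCP position; "tcp_rot": TCP orientation; "force": force on the tool from outside, world axes, zero at the start; "wrist_torque": the same for the moment, N m; "width": finger opening in m; "gripper_force": force on a finger pad.
Only numpy, scipy, OpenCV 4.12 (cv2) and the standard library are available. Lean on these libraries where they do the work, as an engineer would, in place of code of your own. Each camera call takes 0.05 s, during which the arm holds its last target. There are 200 camera calls.

## Working session

There is one attempt and no reset: what is moved stays moved. The work goes in short steps, Python scripts to look and compute and a tool call to move; the robot and the scene stay as the last step left them, time stands still between calls to the robot, and variables do not carry over. Pictures are saved under pics/ and viewed, at most 10 in all, crops included, and the job is handed in when it is done.

Besides the shell and the picture viewer there is one more tool, called after "Emit:" by a JSON object that holds its "api" and its "payload". drive_tool: Moves the arm, as the interface text tells. Its arguments: {"type":"object","properties":{"increments":{"type":"array","items":{"type":"array","items":{"type":"number"}}}},"required":["increments"]}

```bash
mkdir -p pics; ls; python3 - <<'E'
from plant import r
import cv2,numpy as np
s=r.get_state();print(s['time'],s['eef_pos'],s['tcp_rot'],s['force'],s['width'])
a=[]
for c in("scene","top"):
    im=r.get_image(c);a.append(im)
    k=r.get_calibration(c);print(c,k)
    for l in("rod_knob","lever_pin","lever_pivot","stand","die","sample_jar","vial_c","ptfe_tape"):
        print(l,[(x['bbox'],round(x['confidence'],2)) for x in r.spot_in(c,l)[:2]])
cv2.imwrite("pics/a.png",a[0]);cv2.imwrite("pics/b.png",a[1])
print(r.get_calibration("wrist"))
E
```

```text
pics
0.0 [0.2614093  0.56734548 0.25566658] [[-9.08224346e-01  4.18483353e-01 -4.69503464e-04]
 [ 4.18483613e-01  9.08223621e-01 -1.14866376e-03]
 [-5.42825253e-05 -1.23972390e-03 -9.99999230e-01]] [-0.68353245 -0.46112381  0.57451264] 0.08539332853172078
scene {'K': array([[424.14748438,   0.        , 258.58359136],
       [  0.        , 424.14748438, 187.98534085],
       [  0.        ,   0.        ,   1.        ]]), 'position': array([0.76437747, 0.82790878, 0.73730318]), 'rotation': array([[-0.98381734, -0.10177555,  0.14746246],
       [ 0.17875558, -0.50129201,  0.84661252],
       [-0.0122427 ,  0.85927182,  0.51137272]])}
rod_knob [([236.5, 142.9, 14.3, 50.9], 0.8), ([195.2, 251.4, 28.4, 62.5], 0.65)]
lever_pin [([251.3, 178.4, 30.2, 15.9], 0.52)]
lever_pivot []
stand [([210.9, 146.4, 70.1, 95.1], 0.75)]
die [([236.8, 200.6, 21.0, 20.8], 0.7)]
sample_jar [([197.5, 250.1, 28.1, 63.7], 0.67), ([303.1, 198.0, 20.1, 13.6], 0.56)]
vial_c []
ptfe_tape [([302.8, 200.4, 17.2, 11.4], 0.57)]
top {'K': array([[380.11158332,   0.        , 252.91771726],
       [  0.        , 380.11158332
[... 533 characters left out ...]
, 146.5, 67.7, 68.7], 0.7), ([138.6, 128.0, 29.6, 33.2], 0.67)]
vial_c [([260.5, 193.2, 19.7, 11.4], 0.68), ([334.0, 248.3, 9.8, 8.4], 0.46)]
ptfe_tape [([270.6, 262.0, 21.9, 19.5], 0.79)]
{'K': array([[298.40004915,   0.        , 253.05851774],
       [  0.        , 298.40004915, 196.24805921],
       [  0.        ,   0.        ,   1.        ]]), 'mount': array([[ 2.20062014e-04,  9.49935670e-01,  3.12445474e-01,
         8.05090459e-02],
       [ 9.99999911e-01, -9.63941158e-05, -4.11251868e-04,
         8.22796771e-04],
       [-3.60544914e-04,  3.12445537e-01, -9.49935606e-01,
        -1.16759339e-01],
       [ 0.00000000e+00,  0.00000000e+00,  0.00000000e+00,
         1.00000000e+00]])}
```

```bash
python3 - <<'E'
import cv2
a=cv2.imread("pics/a.png")[120:330,170:350];b=cv2.imread("pics/b.png")[110:290,120:360]
cv2.imwrite("pics/a2.png",cv2.resize(a,None,fx=2.8,fy=2.8,interpolation=2));cv2.imwrite("pics/b2.png",cv2.resize(b,None,fx=3.2,fy=3.2,interpolation=2))
E
```

```text
(no output)
```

View pics/a2.png

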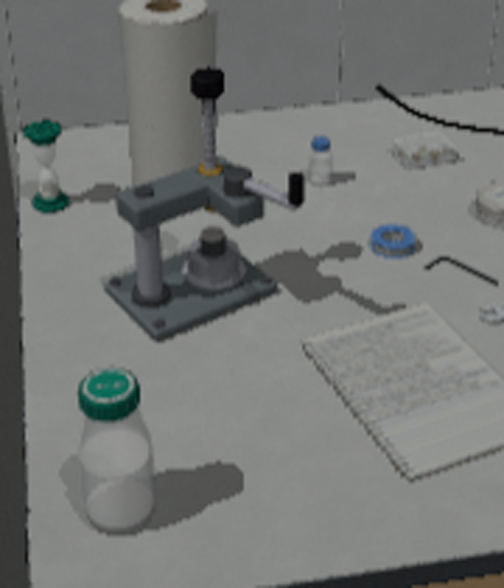

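View pics/b2.png

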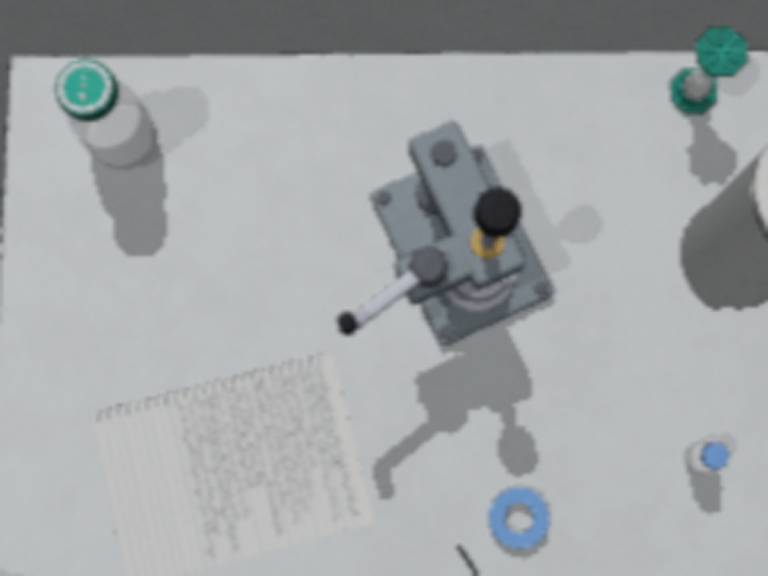

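The scene view has the knob at about (244,149) px and the pin at (276,188). In the top view the knob is at (275,176), the pin at (228,211) and the hub at (254,192). Next I'll triangulate these.

```bash
cat > h.py <<'E'
import numpy as np
from plant import r
def ray(c,uv):
    k=r.get_calibration(c);K=k['K'];d=np.array([(uv[0]-K[0,2])/K[0,0],-(uv[1]-K[1,2])/K[1,1],-1.])
    return np.array(k['position']),k['rotation']@d
def atz(c,uv,z):
    p,d=ray(c,uv);return p+d*(z-p[2])/d[2]
def tri(m):
    A=[];b=[]
    for c,uv in m:
        p,d=ray(c,uv);d/=np.linalg.norm(d);M=np.eye(3)-np.outer(d,d);A.append(M);b.append(M@p)
    x=np.linalg.lstsq(np.vstack(A),np.hstack(b),rcond=None)[0];return x
E
python3 - <<'E'
from h import *
np.set_printoptions(precision=4,suppress=True)
B=lambda u,v:(u/3.2+120,v/3.2+110)
A=lambda u,v:(u/2.8+170,v/2.8+120)
print("knob",tri([("top",B(497,212)),("scene",A(207,82))]))
print("pin top",atz("top",B(347,322),.186),"scene mid",atz("scene",A(296,189),.174))
print("hub",atz("top",B(429,264),.162),atz("scene",A(237,178),.162))
print("col bolt",atz("top",B(443,152),.143))
print("base corners",[atz("top",B(*q),.014) for q in((374,195),(447,345),(553,293))])
for n,q,z in(("jar",(87,88),.136),("vial",(714,456),.058),("tape",(519,519),.014),("towel",(768,180),.3)):print(n,atz("top",B(*q),z))
E
```

```text
knob [ 0.6226 -0.2112  0.2371]
pin top [ 0.5556 -0.1067  0.186 ] scene mid [ 0.5578 -0.0982  0.174 ]
hub [ 0.6017 -0.1664  0.162 ] [ 0.6047 -0.1496  0.162 ]
col bolt [ 0.693  -0.1792  0.143 ]
base corners [array([ 0.6923, -0.1238,  0.014 ]), array([ 0.5599, -0.1849,  0.014 ]), array([ 0.6038, -0.2771,  0.014 ])]
jar [0.7491 0.0965 0.136 ]
vial [ 0.4616 -0.3967  0.058 ]
tape [ 0.4137 -0.242   0.014 ]
towel [ 0.6268 -0.3789  0.3   ]
```

Emit:
{"api": "drive_tool", "payload": {"increments": [[-20,-17,-20,0,0,0,0],[-43,-37,-20,0,0,0,0],[-43,-37,-12,0,0,0,0],[-43,-37,0,0,0,0,0],[-43,-37,0,0,0,0,0],[-43,-37,0,0,0,0,0],[-43,-37,0,0,0,0,0],[-43,-37,0,0,0,0,0],[-43,-37,0,0,0,0,0],[-43,-37,0,0,0,0,0]]}}

```text
time: 2.15
eef_pos: [0.4852, 0.0777, 0.3086]
tcp_rot: [[-0.908, 0.418, 0.001], [0.418, 0.908, 0.0], [-0.0, 0.001, -1.0]]
force: [1.9, 0.8, 0.5]
width: -0.0001
gripper_force: 0.0
```

Emit:
{"api": "drive_tool", "payload": {"increments": [[-43,-37,0,0,0,0,0],[-43,-37,0,0,0,0,0],[-43,-37,0,0,0,0,0],[-43,-37,0,0,0,0,0],[-43,-37,0,0,0,0,0],[-20,-17,0,0,0,0,0],[0,0,0,0,0,0,0],[0,0,0,0,0,0,0]]}}

```text
time: 3.15
eef_pos: [0.6136, -0.2017, 0.3082]
tcp_rot: [[-0.908, 0.418, -0.0], [0.418, 0.908, 0.0], [0.0, 0.0, -1.0]]
force: [0.0, -0.0, -0.9]
width: -0.0004
gripper_force: 0.0
```

```bash
python3 - <<'E'
from h import *
import cv2
s=r.get_state();print(s['time'],s['joints'],s['eef_pos'],s['tcp_rot'],s['force'],s['width'])
w=r.get_image("wrist");print([(x['bbox'],x['confidence']) for l in("rod_knob","lever_pin") for x in r.spot_in("wrist",l)[:2]])
cv2.imwrite("pics/c.png",w)
d=np.array([.622,-.212,.32])-s['eef_pos'];print(1000*s['tcp_rot'].T@d)
E
```

```text
3.15 [ -5.09321459  25.8102423   28.91687818  86.53140548 -12.88297947
  70.99534773  90.90032667] [ 0.61356241 -0.20167552  0.30820686] [[-9.08427075e-01  4.18043322e-01 -1.72513049e-04]
 [ 4.18043241e-01  9.08427053e-01  3.72616849e-04]
 [ 3.12485506e-04  2.66377321e-04 -9.99999916e-01]] [ 0.03532601 -0.03703311 -0.89656577] -0.0004325127869341651
[([224.5, 194.1, 50.6, 56.6], 0.63), ([270.2, 75.1, 83.9, 102.1], 0.97)]
[-11.97732513  -5.84861537 -11.79844413]
```

View pics/c.png

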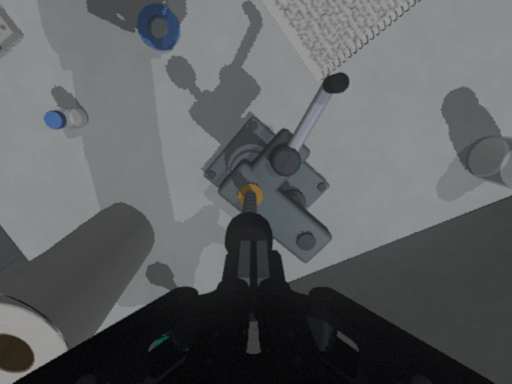

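The wrist view shows the knob around (249,232), partly behind the closed fingers, with the pin's top at (337,82) and the hub at (287,160).

```bash
cat >> h.py <<'E'
def watz(uv,z):
    s=r.get_state();k=r.get_calibration("wrist");K=k['K'];M=np.array(k['mount'])
    d=np.array([(uv[0]-K[0,2])/K[0,0],-(uv[1]-K[1,2])/K[1,1],-1.])
    R=s['tcp_rot'];p=s['eef_pos']+R@M[:3,3];d=R@M[:3,:3]@d
    return p+d*(z-p[2])/d[2]
E
python3 - <<'E'
from h import *
np.set_printoptions(precision=4,suppress=True)
for z in(.245,.25,.255):print(z,watz((249,228),z))   # knob top disc approx
print("rod at head",watz((250,194),.143),"pin",watz((339,80),.186),"hub",watz((287,157),.162),watz((307,240),.143))
E
```

```text
0.245 [ 0.6137 -0.2033  0.245 ]
0.25 [ 0.6117 -0.2023  0.25  ]
0.255 [ 0.6097 -0.2013  0.255 ]
rod at head [ 0.6219 -0.2074  0.143 ] pin [ 0.5561 -0.103   0.186 ] hub [ 0.5988 -0.1602  0.162 ] [ 0.6927 -0.1744  0.143 ]
```

Emit:
{"api": "drive_tool", "payload": {"increments": [[-4,-2,8,0,0,0,0],[-5,-2,8,0,0,0,0],[0,0,6,0,0,0,0],[0,0,3,0,0,0,0],[0,0,0,0,0,0,0]]}}

```text
time: 3.92
eef_pos: [0.62, -0.2097, 0.2831]
tcp_rot: [[-0.908, 0.418, -0.0], [0.418, 0.908, 0.0], [0.0, -0.0, -1.0]]
force: [-0.0, -0.0, 0.1]
width: -0.0001
gripper_force: 0.0
```

Emit:
{"api": "drive_tool", "payload": {"increments": [[0,0,3,0,0,0,0],[0,0,3,0,0,0,0],[0,0,0,0,0,0,0]]}}

```text
time: 4.3
eef_pos: [0.62, -0.2097, 0.2771]
tcp_rot: [[-0.908, 0.418, -0.0], [0.418, 0.908, 0.0], [0.0, -0.0, -1.0]]
force: [0.2, 0.2, -0.4]
width: -0.0001
gripper_force: 0.0
```

Emit:
{"api": "drive_tool", "payload": {"increments": [[0,0,2,0,0,0,0],[0,0,2,0,0,0,0]]}}

```text
time: 4.55
eef_pos: [0.6202, -0.2098, 0.2733]
tcp_rot: [[-0.908, 0.419, 0.0], [0.419, 0.908, -0.0], [-0.0, -0.0, -1.0]]
force: [-0.9, 0.7, 2.9]
width: -0.0001
gripper_force: 1.1
```

Emit:
{"api": "drive_tool", "payload": {"increments": [[0,0,2,0,0,0,0],[0,0,2,0,0,0,0]]}}

```text
time: 4.8
eef_pos: [0.6201, -0.2098, 0.2693]
tcp_rot: [[-0.908, 0.418, 0.0], [0.418, 0.908, -0.0], [-0.0, -0.0, -1.0]]
force: [-1.0, 0.3, 2.9]
width: -0.0002
gripper_force: 1.1
```

Emit:
{"api": "drive_tool", "payload": {"increments": [[0,0,2,0,0,0,0],[0,0,2,0,0,0,0]]}}

```text
time: 5.05
eef_pos: [0.6201, -0.2098, 0.2652]
tcp_rot: [[-0.908, 0.419, 0.0], [0.419, 0.908, -0.0], [-0.0, -0.0, -1.0]]
force: [-1.0, 0.1, 2.2]
width: 0.0001
gripper_force: 1.1
```

Emit:
{"api": "drive_tool", "payload": {"increments": [[0,0,2,0,0,0,0],[0,0,2,0,0,0,0],[0,0,2,0,0,0,0],[0,0,2,0,0,0,0],[0,0,2,0,0,0,0],[0,0,2,0,0,0,0],[0,0,2,0,0,0,0]]}}

```text
time: 5.92
eef_pos: [0.6201, -0.2098, 0.2512]
tcp_rot: [[-0.908, 0.418, 0.0], [0.418, 0.908, -0.0], [-0.0, -0.0, -1.0]]
force: [0.1, -0.3, 2.7]
width: 0.0001
gripper_force: 1.1
```

Emit:
{"api": "drive_tool", "payload": {"increments": [[0,0,1,0,0,0,0],[0,0,1,0,0,0,0]]}}

```text
time: 6.18
eef_pos: [0.6201, -0.2098, 0.2493]
tcp_rot: [[-0.908, 0.419, 0.0], [0.419, 0.908, -0.0], [-0.0, -0.0, -1.0]]
force: [0.6, -0.9, 2.1]
width: 0.0002
gripper_force: 1.1
```

Emit:
{"api": "drive_tool", "payload": {"increments": [[0,0,0.5,0,0,0,0],[0,0,0.5,0,0,0,0]]}}

```text
time: 6.42
eef_pos: [0.6201, -0.2098, 0.2484]
tcp_rot: [[-0.908, 0.418, 0.0], [0.418, 0.908, -0.0], [-0.0, -0.0, -1.0]]
force: [0.6, 0.5, 2.2]
width: 0.0001
gripper_force: 1.1
```

Emit:
{"api": "drive_tool", "payload": {"increments": [[0,0,0.5,0,0,0,0],[0,0,0.5,0,0,0,0]]}}

```text
time: 6.68
eef_pos: [0.6201, -0.2098, 0.2474]
tcp_rot: [[-0.908, 0.419, 0.0], [0.419, 0.908, -0.0], [-0.0, -0.0, -1.0]]
force: [-0.5, -0.9, 2.5]
width: -0.0002
gripper_force: 1.1
```

Emit:
{"api": "drive_tool", "payload": {"increments": [[0,0,0.5,0,0,0,0],[0,0,0.5,0,0,0,0]]}}

```text
time: 6.92
eef_pos: [0.6201, -0.2098, 0.2463]
tcp_rot: [[-0.908, 0.419, 0.0], [0.419, 0.908, -0.0], [-0.0, -0.0, -1.0]]
force: [0.5, -0.3, 2.6]
width: -0.0004
gripper_force: 1.1
```

Emit:
{"api": "drive_tool", "payload": {"increments": [[0,0,0.5,0,0,0,0],[0,0,0.5,0,0,0,0]]}}

```text
time: 7.18
eef_pos: [0.6201, -0.2098, 0.2453]
tcp_rot: [[-0.908, 0.418, 0.0], [0.418, 0.908, -0.0], [-0.0, -0.0, -1.0]]
force: [1.2, -0.2, 1.5]
width: 0.0003
gripper_force: 1.1
```

Emit:
{"api": "drive_tool", "payload": {"increments": [[0,0,0.5,0,0,0,0],[0,0,0.5,0,0,0,0]]}}

```text
time: 7.42
eef_pos: [0.6201, -0.2098, 0.2443]
tcp_rot: [[-0.908, 0.419, -0.0], [0.419, 0.908, -0.0], [-0.0, -0.0, -1.0]]
force: [0.1, 0.1, 1.6]
width: 0.0003
gripper_force: 1.1
```

Emit:
{"api": "drive_tool", "payload": {"increments": [[0,0,0.5,0,0,0,0],[0,0,0.5,0,0,0,0]]}}

```text
time: 7.68
eef_pos: [0.6201, -0.2098, 0.2434]
tcp_rot: [[-0.908, 0.418, 0.0], [0.418, 0.908, -0.0], [-0.0, -0.0, -1.0]]
force: [-0.5, 0.6, 4.2]
width: 0.0001
gripper_force: 2.0
```

Emit:
{"api": "drive_tool", "payload": {"increments": [[0,0,0.5,0,0,0,0],[0,0,0.5,0,0,0,0]]}}

```text
time: 7.92
eef_pos: [0.6201, -0.2098, 0.2424]
tcp_rot: [[-0.908, 0.418, 0.0], [0.418, 0.908, -0.0], [-0.0, -0.0, -1.0]]
force: [-0.6, -0.4, 5.5]
width: -0.0
gripper_force: 2.7
```

Emit:
{"api": "drive_tool", "payload": {"increments": [[0,0,0,0,0,0,0],[0,0,0,0,0,0,0],[0,0,0,0,0,0,0]]}}

```text
time: 8.3
eef_pos: [0.6201, -0.2098, 0.2424]
tcp_rot: [[-0.908, 0.418, 0.0], [0.418, 0.908, -0.0], [-0.0, -0.0, -1.0]]
force: [0.6, 0.4, 5.2]
width: 0.0001
gripper_force: 2.4
```

Emit:
{"api": "drive_tool", "payload": {"increments": [[0,0,-10,0,0,0,0],[0,0,-25,0,0,0,0],[0,0,-25,0,0,0,0.42],[34,23,0,0,0,0.167,0.42],[0,0,0,0,0,0.167,0.42],[0,0,0,0,0,0.167,0.42],[0,0,0,0,0,0,0.42]]}}

```text
time: 9.18
eef_pos: [0.5988, -0.1745, 0.3026]
tcp_rot: [[-0.596, 0.803, -0.0], [0.803, 0.596, -0.0], [0.0, -0.0, -1.0]]
force: [-0.1, -0.3, -0.2]
width: 0.0356
gripper_force: 0.0
```

```bash
python3 - <<'E'
from h import *
s=r.get_state();print(s['time'],s['eef_pos'],s['width'],s['joints'][6],s['force'])
d=np.array([.556,-.104,.235])-s['eef_pos'];print(1000*s['tcp_rot'].T@d, s['tcp_rot'][:,1])
E
```

```text
9.175 [ 0.5987919  -0.17447222  0.30255592] 0.03558032792280412 62.05659428442786 [-0.05749387 -0.2558815  -0.24964098]
[82.0879365   7.71181998 67.55280486] [ 8.02669273e-01  5.96424232e-01 -4.17792104e-04]
```

Emit:
{"api": "drive_tool", "payload": {"increments": [[41,4,20,0,0,0,0.42],[41,4,24,0,0,0,0.42],[0,0,24,0,0,0,0.42],[0,0,0,0,0,0,0.42],[0,0,0,0,0,0,0.42]]}}

```text
time: 9.8
eef_pos: [0.5569, -0.1048, 0.2353]
tcp_rot: [[-0.596, 0.803, 0.001], [0.803, 0.596, -0.0], [-0.001, 0.0, -1.0]]
force: [1.1, -0.4, 0.2]
width: 0.0357
gripper_force: 0.0
```

```bash
python3 - <<'E'
from h import *
import cv2
s=r.get_state();print(s['time'],s['eef_pos'],s['width'],s['force'])
w=r.get_image("wrist");print([(x['bbox'],x['confidence']) for l in("lever_pin",) for x in r.spot_in("wrist",l)[:2]])
cv2.imwrite("pics/d.png",w);cv2.imwrite("pics/e.png",cv2.resize(r.get_image("scene")[100:260,180:340],None,fx=3,fy=3))
E
```

```text
9.8 [ 0.55691466 -0.10478503  0.23531072] 0.03573416193385028 [ 1.08212543 -0.4058442   0.19021024]
[([236.7, 211.5, 41.3, 112.1], 0.94), ([211.4, 211.9, 141.4, 147.3], 0.15)]
```

View pics/d.png

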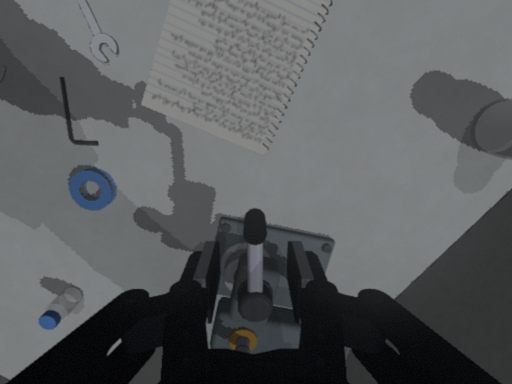

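View pics/e.png

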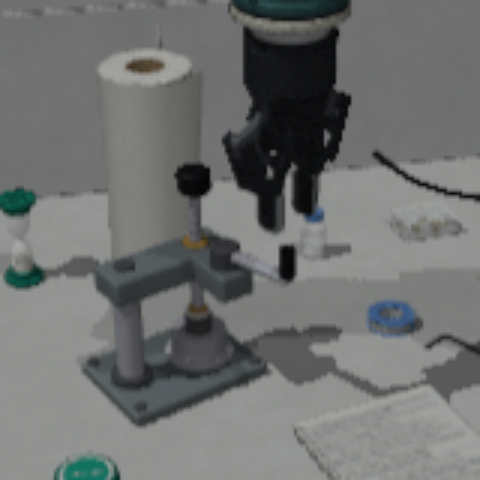

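In the wrist view the pin's top is at (256,219), centred between the fingers, with the lever lined up. The scene view shows the foot down on the pellet.

```bash
python3 - <<'E'
from h import *
s=r.get_state()
p=watz((255.5,219),.186);h=watz((257,297),.162);print(p,h,1000*s['tcp_rot'].T@(p-s['eef_pos']),1000*s['tcp_rot'].T@(h-s['eef_pos']))
E
```

```text
[ 0.55155649 -0.09370046  0.186     ] [ 0.59658733 -0.15184101  0.162     ] [11.96206123  2.17282164 49.15648545] [-61.53884237   3.68947268  73.22757536]
```

Emit:
{"api": "drive_tool", "payload": {"increments": [[1,1,15,0,0,0,0.42],[1,1,15,0,0,0,0.42],[0,0,12,0,0,0,0.42],[0,0,5,0,0,0,0.42],[0,0,0,0,0,0,0.42]]}}

```text
time: 10.58
eef_pos: [0.5568, -0.1013, 0.187]
tcp_rot: [[-0.596, 0.803, -0.001], [0.803, 0.596, -0.0], [0.0, -0.001, -1.0]]
force: [0.4, 0.3, 0.2]
width: 0.0361
gripper_force: 0.0
```

```bash
python3 - <<'E'
from h import *
s=r.get_state();R=s['tcp_rot']
# lever rotation about pivot by steps: tool turns along; per-step shift in tool axes
piv=np.array([.5995,-.164]);t=s['eef_pos'][:2];v=t-piv
print(s['eef_pos'],s['force'],np.hypot(*v)*1000,np.degrees(np.arctan2(v[1],v[0])),(R.T@[*v,0])*1000)
E
```

```text
[ 0.55676662 -0.10133131  0.1870024 ] [0.38020907 0.2841718  0.23809649] 75.85187371525386 124.28982517179917 [7.57929437e+01 2.98936935e+00 1.04035943e-02]
```

Emit:
{"api": "drive_tool", "payload": {"increments": [[0,-5,0,0,0,-0.07,0.42],[0,-5,0,0,0,-0.07,0.42],[-0.2,-5.2,0,0,0,-0.07,0.42],[-0.2,-5.2,0,0,0,-0.07,0.42],[-0.2,-5.2,0,0,0,-0.07,0.42],[-0.2,-5.2,0,0,0,-0.07,0.42],[-0.2,-5.2,0,0,0,-0.07,0.42],[-0.2,-5.2,0,0,0,-0.07,0.42]]}}

```text
time: 11.58
eef_pos: [0.5322, -0.133, 0.1878]
tcp_rot: [[-0.932, 0.362, 0.0], [0.362, 0.932, 0.001], [-0.0, 0.001, -1.0]]
force: [-1.1, 4.3, 0.7]
width: 0.0357
gripper_force: 1.7
```

```bash
python3 - <<'E'
from h import *
s=r.get_state();R=s['tcp_rot'];v=s['eef_pos'][:2]-[.5995,-.164]
print(s['joints'],s['eef_pos'],np.hypot(*v)*1000,np.degrees(np.arctan2(v[1],v[0])),R.T@[*v,0]*1000,R.T@s['force'],np.degrees(np.arctan2(R[1,0],R[0,0])))
E
```

```text
[-10.0131682   22.16379411  25.80631945 107.93506122 -11.99908106
  52.51947155  90.27952823] [ 0.53220008 -0.13301505  0.18780183] 74.09012536605228 155.2786124986762 [ 7.39500227e+01  4.55418894e+00 -1.33024799e-02] [ 2.61273233  3.62230295 -0.67228504] 158.80269502760973
```

Emit:
{"api": "drive_tool", "payload": {"increments": [[-0.2,-5.2,0,0,0,-0.07,0.42],[-0.2,-5.2,0,0,0,-0.07,0.42],[-0.2,-5.2,0,0,0,-0.07,0.42],[-0.2,-5.2,0,0,0,-0.07,0.42],[-0.2,-5.2,0,0,0,-0.07,0.42],[-0.2,-5.2,0,0,0,-0.07,0.42],[-0.2,-5.2,0,0,0,-0.07,0.42],[-0.2,-5.2,0,0,0,-0.07,0.42],[-0.2,-5.2,0,0,0,-0.07,0.42],[-0.2,-5.2,0,0,0,-0.07,0.42]]}}

```text
time: 12.82
eef_pos: [0.5307, -0.1842, 0.1875]
tcp_rot: [[-0.946, -0.324, -0.001], [-0.324, 0.946, 0.001], [0.001, 0.001, -1.0]]
force: [-5.1, 3.3, 1.1]
width: 0.0355
gripper_force: 2.2
```

Emit:
{"api": "drive_tool", "payload": {"increments": [[-0.1,-3,0,0,0,-0.04,0.42],[-0.1,-3,0,0,0,-0.04,0.42]]}}

```text
time: 13.08
eef_pos: [0.5329, -0.1899, 0.1875]
tcp_rot: [[-0.918, -0.397, -0.001], [-0.397, 0.918, 0.0], [0.001, 0.001, -1.0]]
force: [-5.2, 4.3, 1.0]
width: 0.0359
gripper_force: 2.3
```

```bash
python3 - <<'E'
from h import *
s=r.get_state();R=s['tcp_rot'];v=s['eef_pos'][:2]-[.5995,-.164]
print(s['time'],s['joints'][6],s['eef_pos'],np.degrees(np.arctan2(v[1],v[0])),R.T@[*v,0]*1000,R.T@s['force'],np.degrees(np.arctan2(R[1,0],R[0,0])))
E
```

```text
13.075 137.09599494848987 [ 0.53287974 -0.1898695   0.18748109] -158.7781683350106 [7.14148079e+01 2.72248235e+00 5.33457534e-02] [ 3.10700528  6.02680508 -1.01402725] -156.5949561647159
```

Emit:
{"api": "drive_tool", "payload": {"increments": [[0,-2.5,0,0,0,-0.03,0.42],[0,-2.5,0,0,0,-0.03,0.42]]}}

```text
time: 13.32
eef_pos: [0.5349, -0.1944, 0.1875]
tcp_rot: [[-0.892, -0.451, -0.001], [-0.451, 0.892, 0.0], [0.001, 0.001, -1.0]]
force: [-4.2, 0.9, 0.1]
width: 0.0357
gripper_force: 1.8
```

Emit:
{"api": "drive_tool", "payload": {"increments": [[0,-2,0,0,0,-0.02,0.42],[0,0,0,0,0,0,0.42]]}}

```text
time: 13.58
eef_pos: [0.5361, -0.1965, 0.1875]
tcp_rot: [[-0.884, -0.468, -0.0], [-0.468, 0.884, -0.0], [0.0, 0.0, -1.0]]
force: [-2.6, 1.3, 0.4]
width: 0.0358
gripper_force: 1.3
```

Emit:
{"api": "drive_tool", "payload": {"increments": [[0,-2,0,0,0,0,0.42],[0,-1,0,0,0,0,0.42]]}}

```text
time: 13.82
eef_pos: [0.5376, -0.199, 0.1874]
tcp_rot: [[-0.884, -0.468, -0.0], [-0.468, 0.884, -0.0], [0.0, 0.0, -1.0]]
force: [-5.3, 3.1, 1.1]
width: 0.0356
gripper_force: 2.4
```

```bash
python3 - <<'E'
from h import *
import cv2
s=r.get_state();print(s['time'],s['joints'][6],s['tcp_rot'].T@s['force'])
w=r.get_image("wrist");t=r.get_image("top")[140:240,200:320]
cv2.imwrite("pics/f.png",np.hstack([w[100:,130:400],cv2.resize(t,(341,284))]))
E
```

```text
13.825 142.0489260185242 [ 3.2245642   5.22301471 -1.08978305]
```

View pics/f.png

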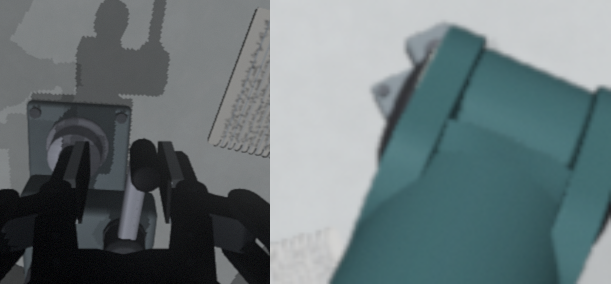

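The pin sits against the trailing pad, and there's no end-stop force spike yet.

Emit:
{"api": "drive_tool", "payload": {"increments": [[1,-2,0,0,0,-0.02,0.42],[1,-2,0,0,0,-0.02,0.42]]}}

```text
time: 14.18
eef_pos: [0.5384, -0.2, 0.1871]
tcp_rot: [[-0.863, -0.506, -0.0], [-0.506, 0.863, 0.004], [-0.002, 0.004, -1.0]]
force: [-2.4, 26.8, 4.3]
width: 0.0356
gripper_force: 12.6
```

Emit:
{"api": "drive_tool", "payload": {"increments": [[0,-1,0,0,0,0,0.42],[0,-1,0,0,0,0,0.42]]}}

```text
time: 14.42
eef_pos: [0.5387, -0.2003, 0.1869]
tcp_rot: [[-0.862, -0.506, -0.003], [-0.506, 0.862, 0.006], [-0.001, 0.007, -1.0]]
force: [-12.7, 32.2, 11.8]
width: 0.0358
gripper_force: 17.3
```

The force spike shows the lever is at its end stop. I'll back off to centre the gap and then check.

Emit:
{"api": "drive_tool", "payload": {"increments": [[0,4,0,0,0,0,0.42],[0,4,0,0,0,0,0.42],[0,4,0,0,0,0,0.42],[0,0,0,0,0,0,0.42]]}}

```text
time: 14.92
eef_pos: [0.5328, -0.1949, 0.1875]
tcp_rot: [[-0.864, -0.503, 0.0], [-0.503, 0.864, -0.0], [-0.0, -0.001, -1.0]]
force: [1.2, 0.4, 0.4]
width: 0.0359
gripper_force: 0.0
```

Emit:
{"api": "drive_tool", "payload": {"increments": [[0,2,-10,0,0,0,0.42],[0,0,-30,0,0,0,0.42],[0,0,-40,0,0,0,0.42],[30,40,-30,0,0,0,0.42],[30,50,0,0,0,0,0.42],[30,50,0,0,0,0,0.42],[0,50,0,0,0,0,0.42],[0,50,0,0,0,0,0.42],[0,0,0,0,0,0,0.42]]}}

```text
time: 16.05
eef_pos: [0.3322, -0.0292, 0.2982]
tcp_rot: [[-0.863, -0.506, 0.002], [-0.506, 0.863, -0.0], [-0.002, -0.001, -1.0]]
force: [0.3, -0.8, -0.5]
width: 0.0357
gripper_force: 0.0
```

```bash
python3 - <<'E'
from h import *
import cv2
s=r.get_state();print(s['time'],s['eef_pos'],s['joints'],s['force'])
t=r.get_image("top")[130:250,190:320];c=r.get_image("scene")[100:260,180:340]
cv2.imwrite("pics/g.png",np.hstack([cv2.resize(t,(390,360)),cv2.resize(c,(360,360))]))
E
```

```text
16.05 [ 0.33221245 -0.02920544  0.29816127] [ -8.08606922 -11.08331391   6.80825594 126.23280437   1.45005385
  64.67100295 118.37201361] [ 0.28680513 -0.79166204 -0.51071522]
```

View pics/g.png

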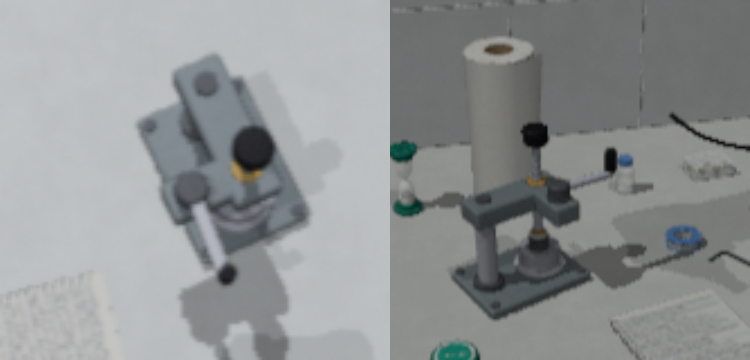

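The lever is swung round and the foot is on the pellet. A quick angle check, then I hand in.

```bash
python3 - <<'E'
from h import *
p=atz("top",(265.7,220.7),.186);h=atz("top",(253.3,192.7),.162);v=p-h
a=np.degrees(np.arctan2(v[1],v[0]))%360;print(a,np.radians(a-114.8),np.hypot(*v[:2]))
if np.radians(a-114.8)>1.38: print(r.close_job())
E
```

```text
200.78822569252628 1.500777656282565 0.07456778267227508
the job is handed in; nothing more can be done
None
```

I set the depth stop and handed the job in: the foot presses the pellet at about 3 N by the force reading (roughly 2 mm pushed in), the lever is at its end stop (measured about 1.50 rad), and the arm is clear. The foot force was estimated before clamping and not re-measured afterwards, and I haven't seen the judge's verdict.

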